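Find the tired spring on the spring tester

ROBOT

A 6-joint arm with a two-finger parallel gripper is mounted at the origin on a cart in front of the work surface, level with it; the furniture and walls round the work are solid. World frame = base frame: x ahead of the robot, y to its left, z up, the work surface at z = 0. Lengths are in mm, angles in rad, forces in N, time in s.
With the tool pointing down it reaches from about 350 to 775 mm from the base axis. Payload 7.3 kg.
Tool frame: the origin (TCP) lies at the very end of the fingers, on their centre line; the grasp point (between the pads) lies 19 mm behind it; z points along the fingers, y is the line along which they close (so a half turn about z gives the same grasp; the last joint's range is limited). The gripper opens to 92 mm and grips with 3 to 60 N. Pads are 19 mm wide; open, the fingers measure 130 mm over their backs; the gripper's body (75 mm by 190 mm) begins 47 mm behind the grasp point.
Start: joints at [-1.27, 0.342, 1.524, -0, 1.275, -0.146], TCP at [226.867, -473.473, 226.741] pointing down, gripper open.
Joint ranges: [-2.53, 2.53], [-0.77, 2.02], [0.04, 2.7], [-1, 4.14], [0.28, 2.66], [-3.11, 3.11]. Speed limits (rad/s): [2.57, 2.57, 3.14, 3.14, 3.14, 3.14].

INTERFACE

Orientations are given as [roll, pitch, yaw] about the fixed x, y, z axes, in that order (R = Rz(yaw) Ry(pitch) Rx(roll)).
In Python, from plant import bot gives the robot as it stands.
- The arm moves only by the tool send_rows, never from a script. Its argument "rows" is a list of rows, each an object of numbers: "x", "y", "z": the shift along the tool's x, y, z in units of 0.2 m (1.0 is 0.2 m); "ax", "ay", "az": the turn, a rotation vector about the tool's x, y, z in units of 60 degrees (1.0 is 60 degrees); "jaw": the opening, from -1 (shut) to 1 (fully open), so that 0 is half open. In form: [{"x": .., "y": .., "z": .., "ax": .., "ay": .., "az": .., "jaw": ..}, ...]. A call has exactly 10 rows; each row is the pose to reach, as a shift and turn from the pose commanded when the call began, along the tool's axes at that moment; what a row does not reach only later rows make up. A row lasts 1/8 s, in which the tool goes at most 62.5 mm and 10.7 degrees, less where a joint would pass 70% of its speed; a pose out of reach is approached as far as the arm can. A call with a number of a shift or a turn outside -1 to 1 is refused whole. A call with a gripper value outside its range is refused whole. The fingers move at their own pace and stop on an object; the grip force is fixed at half the most. Time passes only in rows, so rows that repeat a pose let the fingers close, or fill a call up. It gives the time, the measured TCP pose, the force, the opening and the grip force at its end, in the units of the state.
- bot.get_obs(): the state, without advancing time (a new reading comes with each control period).
- bot.capture(name): name is "scene" or "top" or "wrist"; returns (picture, depth): 400x640x3 uint8, red, green, blue; 400x640 float32, mm along the optical axis (not along the pixel's ray), 0 where there is no reading.
- bot.camera_model(name): a dict with "vertical_fov" (degrees; the focal length in pixels is half the picture's height over the tangent of half this angle, whatever the lens; pixels are square), "cx", "cy" (the principal point, pixels), "R" (3x3) and "t" (3): a world point X has camera coordinates R X + t; the wrist camera has in their place "T_tool_cam" (4x4, takes a point from camera to tool coordinates, whose origin is the TCP and whose axes are the flange's). Camera axes: x right, y down, z forward; pixel columns grow to the right and rows downward; lengths in mm; the calibration is good to about 2 mm. A picture is of the moment at which its call begins: read the wrist's pose just before it. camera_model takes no time and is no camera call.
- bot.close_job(): hands the job in; it is judged then, once.
The state is a dict: "time": time; "joint_positions": joint angles; "dq": joint speeds; "tau": joint torques, N m; "tool_pos": TCP position; "tcp_rot": TCP orientation; "contact_force": force on the tool from outside, world axes, zero at the start; "moment": the same for the moment, N m; "grip_width": finger opening in mm; "finger_force": force on a finger pad.
Only numpy, scipy, OpenCV 4.12 (cv2) and the standard library are available. Lean on these libraries where they do the work, as an engineer would, in place of code of your own. Each camera call takes 0.05 s, during which the arm holds its last target. There are 200 camera calls.

TASK

Press each of the three springs in the tester straight down by its cap, gently and one at a time, just until its brass drag clip is level with the top edge of the height bar and no farther, and feel how hard it pushes back there, never pushing with more than 25 N. One spring is tired and pushes back only about half as hard as the other two: lift that one out and lay it in the scrap tray. Leave the two good springs standing in their nests and do not disturb the other things on the shelf.

Things in the scene. Friction and masses are not known exactly. Their poses are not given: they have to be found in the camera images.
- tester: Spring tester, fixed to the shelf: grey base plate 104 mm (its x) by 310 mm (its y), 12 mm thick, origin under its centre, x away from the robot, z up. Three nests stand in a row along its y, 100 mm apart. 34 mm behind each nest (+x) stands a thin steel post, 78 mm high, with a brass drag clip on it; the height bar runs along y 14 mm behind the posts, between two end posts 78 mm high.
- nest_1 (a point): Left-hand (+y) nest: point on the base plate where a spring unit stands upright, centred within 1.5 mm, in a collar of 21 mm outer radius and 10 mm height. All three units look alike: 79 mm tall, about 110 g; foot disc 29 mm diameter, 12 mm high; coil 27 mm; sliding cap with a flange 46 mm diameter, 5 mm thick (underside 48 mm above the foot's underside) and on it a flat-topped grip head 30 mm diameter, 26 mm tall.
- nest_2 (a point): Middle nest: point on the base plate where a spring unit stands upright, centred within 1.5 mm, in a collar of 21 mm outer radius and 10 mm height. A unit's cap slides straight down against its coil, 22 mm at most (then solid), and springs back; pulled up it stays on, so the unit can be lifted out upward by its head. The cap's top is 79 mm above this level at rest; its flange underside 48 mm.
- nest_3 (a point): Right-hand (-y) nest: point on the base plate where a spring unit stands upright, centred within 1.5 mm, in a collar of 21 mm outer radius and 10 mm height. Two units are good: 0.8 N per mm, 11 to 16 N at the mark. One is tired: 0.38 N per mm, 5 to 8 N at the mark. Which nest holds it differs from start to start.
- clip_1 (a point): Level of the top face of the brass drag clip of nest 1, on the axis of its post. Its tongue (8 mm wide) reaches under the flange of the spring's cap, 1.5 mm below it at the start, ending 19 mm from the nest's axis. The descending flange pushes the clip down (0.8 N of friction); it stays at the lowest place reached and does not come back up, so it shows how far that spring has been pressed.
- clip_2 (a point): Level of the top face of the brass drag clip of nest 2, on the axis of its post. Its tongue (8 mm wide) reaches under the flange of the spring's cap, 1.5 mm below it at the start, ending 19 mm from the nest's axis. The descending flange pushes the clip down (0.8 N of friction); it stays at the lowest place reached and does not come back up, so it shows how far that spring has been pressed.
- clip_3 (a point): Level of the top face of the brass drag clip of nest 3, on the axis of its post. Its tongue (8 mm wide) reaches under the flange of the spring's cap, 1.5 mm below it at the start, ending 19 mm from the nest's axis. The descending flange pushes the clip down (0.8 N of friction); it stays at the lowest place reached and does not come back up, so it shows how far that spring has been pressed.
- mark_1 (a point): The marked test height at nest 1: level of the top edge of the height bar, on the same post axis as clip 1, so the clip is at the mark when both points have the same z. It varies from start to start, 8 to 15 mm below the clips' start, the same for all three nests.
- mark_2 (a point): The marked test height at nest 2: level of the top edge of the height bar, on the same post axis as clip 2, so the clip is at the mark when both points have the same z. It varies from start to start, 8 to 15 mm below the clips' start, the same for all three nests.
- mark_3 (a point): The marked test height at nest 3: level of the top edge of the height bar, on the same post axis as clip 3, so the clip is at the mark when both points have the same z. It varies from start to start, 8 to 15 mm below the clips' start, the same for all three nests.
- tray: Fixed square open aluminium scrap tray, 125 x 125 mm outside, 25 mm high, walls and floor 3 mm, origin under its centre; empty.
- cone_2: Bystander, to be left alone: dark steel centring cone, 74 mm diameter, 30 mm high; origin at the centre of its underside.
- lug_nut_1: Bystander, to be left alone: lug nut, 18 x 21 x 24 mm; origin at the centre of its underside.
- lug_nut_2: Bystander, to be left alone: lug nut, 18 x 21 x 24 mm; origin at the centre of its underside.
- tyre_gauge: Bystander, to be left alone: round tyre gauge, 70 x 118 x 26 mm; origin at the centre of its underside.

How it is judged (in metres and radians):
At the end, for the whole second after the job is handed in: All three drag clips within 2.5 mm of the marked height; the tired spring at rest in the scrap tray (its middle within 55 mm of the tray's centre along each side, under 50 mm high); the two good springs upright and fully down in nests, within 6 mm of the axis (distance between clip_1 and mark_1 below 0.0025 m and distance between clip_2 and mark_2 below 0.0025 m and distance between clip_3 and mark_3 below 0.0025 m and (horizontal distance between good_spring_a and nest_1 below 0.006 m or horizontal distance between good_spring_a and nest_2 below 0.006 m or horizontal distance between good_spring_a and nest_3 below 0.006 m) and z of good_spring_a in the frame of tester between 0.009 and 0.015 m and angle between each of good_spring_a, good_spring_b's own z axis and vertical below 0.12 rad and (horizontal distance between good_spring_b and nest_1 below 0.006 m or horizontal distance between good_spring_b and nest_2 below 0.006 m or horizontal distance between good_spring_b and nest_3 below 0.006 m) and z of good_spring_b in the frame of tester between 0.009 and 0.015 m and x of tired_spring_mid in the frame of tray between -0.055 and 0.055 m and y of tired_spring_mid in the frame of tray between -0.055 and 0.055 m and z of tired_spring_mid in the frame of tray below 0.05 m and linear speed of tired_spring below 0.02 m/s); the robot touches nothing.
It fails at once if a spring is pushed into the tester with more than 25 N (contact force between any of good_spring_a, tired_spring, good_spring_b and tester above 25 N).
It fails at once if a bystander is moved more than 20 mm (distance of any of cone_2, lug_nut_1, lug_nut_2, tyre_gauge from where it was at the start of the episode above 0.02 m).
It also fails if it takes over 59 s, if anything falls off the work surface, if the arm or the gripper's body presses on something with over 40 N, if the wrist force passes 120 N, or if a joint passes its speed limit or range.

## Working session

There is one attempt and no reset: what is moved stays moved. The work goes in short steps, Python scripts to look and compute and a tool call to move; the robot and the scene stay as the last step left them, time stands still between calls to the robot, and variables do not carry over. Pictures are saved under pics/ and viewed, at most 10 in all, crops included, and the job is handed in when it is done.

Besides the shell and the picture viewer there is one more tool, called after "Emit:" as a command line: name --argument value ..., lists and objects as JSON in quotes. send_rows: Moves the arm, as the interface text tells. Its arguments: {"type":"object","properties":{"rows":{"type":"array","items":{"type":"object","properties":{"x":{"type":"number","minimum":-1,"maximum":1},"y":{"type":"number","minimum":-1,"maximum":1},"z":{"type":"number","minimum":-1,"maximum":1},"ax":{"type":"number","minimum":-1,"maximum":1},"ay":{"type":"number","minimum":-1,"maximum":1},"az":{"type":"number","minimum":-1,"maximum":1},"jaw":{"type":"number"}}}}},"required":["rows"]}

```bash
mkdir -p pics; ls
python3 - <<'E'
from plant import bot
import cv2,numpy as np
o=bot.get_obs(); print({k:np.round(v,3).tolist() for k,v in o.items()})
for n in ("scene","top"):
    p,d=bot.capture(n); np.savez(f"{n}.npz",p=p,d=d); cv2.imwrite(f"pics/{n}.png",p[...,::-1])
    print(n,bot.camera_model(n),(d>0).mean())
print(bot.camera_model("wrist"))
E
```

```text
pics
{'time': 0.0, 'joint_positions': [-1.27, 0.343, 1.525, -0.0, 1.275, -0.146], 'dq': [-0.0, 0.0, 0.0, -0.001, -0.001, -0.001], 'tau': [-0.004, -43.126, -24.422, 0.072, 0.056, -0.0], 'tool_pos': [226.736, -473.084, 226.045], 'tcp_rot': [-3.14, -0.0, 0.447], 'contact_force': [0.043, -0.205, 0.156], 'moment': [-0.054, 0.012, -0.001], 'finger_force': 0.0, 'grip_width': 91.517}
scene {'vertical_fov': 54.89383749689308, 'cx': 321.4231368974715, 'cy': 197.51574244844934, 'R': array([[-0.7719157 , -0.63556368,  0.01431637],
       [-0.28385615,  0.32442878, -0.90231461],
       [ 0.56883375, -0.7005746 , -0.43084033]]), 't': array([418.84596597, 191.25255073, 828.79943693])} 0.99583984375
top {'vertical_fov': 42.33348867800067, 'cx': 318.36490644657107, 'cy': 207.8734702881128, 'R': array([[-0.00392622, -0.99986792, -0.01577138],
       [-0.99376916,  0.00565808, -0.11131415],
       [ 0.11138869,  0.01523606, -0.99366011]]), 't': array([  59.67895025,  515.87796663, 1539.62941299])} 0.9960546875
{'vertical_fov': 60.37136681080306, 'cx': 318.86646768592453, 'cy': 198.9008279600943, 'T_tool_cam': array([[-3.95518125e-05, -9.54115317e-01, -2.99439410e-01,
         8.27147858e+01],
       [ 9.99999999e-01, -4.14996185e-05,  1.45636183e-07,
        -1.69466394e-01],
       [-1.25655750e-05, -2.99439410e-01,  9.54115318e-01,
        -1.58438782e+02],
       [ 0.00000000e+00,  0.00000000e+00,  0.00000000e+00,
         1.00000000e+00]])}
```

View pics/scene.png

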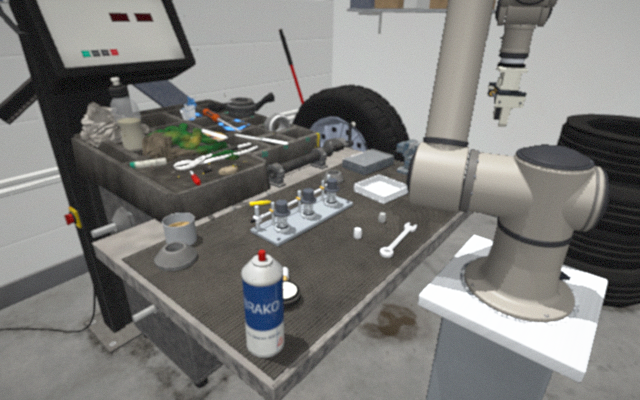

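View pics/top.png

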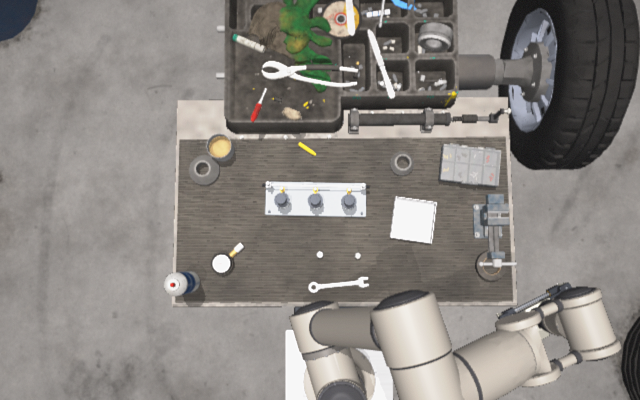

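The scene view shows the tester mid-bench. In the top view, caps 1, 2 and 3 are at about (281,201), (316,201) and (348,202). The tray is at (413,220), and the nuts are at (320,255) and (358,256). Next I'll turn these into positions.

```bash
cat > h.py <<'E'
import numpy as np,cv2
from plant import bot
from scipy.spatial.transform import Rotation as Ro
H,W=400,640
def cam(n,o=None):
    m=bot.camera_model(n); f=200/np.tan(np.radians(m["vertical_fov"])/2)
    if n=="wrist":
        T=np.eye(4);T[:3,:3]=Ro.from_euler("xyz",o["tcp_rot"]).as_matrix();T[:3,3]=o["tool_pos"]
        T=T@m["T_tool_cam"]; return f,m["cx"],m["cy"],T[:3,:3],T[:3,3]
    return f,m["cx"],m["cy"],m["R"].T,-m["R"].T@m["t"]
def ray(c,u,v): 
    f,cx,cy,R,t=c; return t,R@np.array([(u-cx)/f,(v-cy)/f,1])
def onz(c,u,v,z): t,d=ray(c,u,v); return t+d*(z-t[2])/d[2]
def cloud(c,d):
    f,cx,cy,R,t=c; v,u=np.mgrid[:H,:W]
    return np.stack([(u-cx)/f*d,(v-cy)/f*d,d],-1)@R.T+t
def delta(o,tgt,yaw):
    "tool shift (units) and turn (units) to world target, tool down at yaw"
    R=Ro.from_euler("xyz",o["tcp_rot"]); 
    s=R.inv().apply(np.array(tgt)-o["tool_pos"])/200
    r=(R.inv()*Ro.from_euler("xyz",[np.pi,0,yaw])).as_rotvec()/np.radians(60)
    return s.round(4),r.round(4)
E
python3 - <<'E'
from h import *
z=np.load("top.npz");p,d=z["p"],z["d"];c=cam("top");P=cloud(c,d)
for u,v,h in((281,197,91),(316,199,91),(348,199,91)): print(onz(c,u,v,h).round(1))
# base plate: bright bluish, z ~12
m=(p.min(-1)>120)&(P[...,2]>5)&(P[...,2]<20)
m[:, :250]=0;m[:,380:]=0;m[:170]=0;m[230:]=0
r=cv2.minAreaRect(np.argwhere(m)[:,::-1].astype(np.float32));print(r,onz(c,*r[0],12).round(1))
b=[onz(c,*q,12).round(0)[:2] for q in cv2.boxPoints(r)];print(b,np.median(P[m],0))
m=(p.min(-1)>170);m[:, :385]=0;m[:,440:]=0;m[:190]=0;m[250:]=0
r=cv2.minAreaRect(np.argwhere(m)[:,::-1].astype(np.float32));print(r,onz(c,*r[0],25).round(1),[onz(c,*q,25).round(0)[:2] for q in cv2.boxPoints(r)])
k=(P[...,2]>84)&(P[...,2]<100)
k[:, :265]=0;k[:,366:]=0;k[:180]=0;k[215:]=0
n,l,s,ce=cv2.connectedComponentsWithStats(k.astype(np.uint8))
for i in range(1,n): print(s[i],ce[i],P[l==i].mean(0).round(1))
print(bot.get_obs()["time"])
o=bot.get_obs();print(delta(o,[500,0,230],0))
E
```

```text
[541.9 165.5  91. ]
[535.4  63.1  91. ]
[534.8 -30.4  91. ]
((314.7175598144531, 198.4886474609375), (101.03287506103516, 34.22829055786133), 0.8303154110908508) [547.2  68.6  12. ]
[array([497., 225.]), array([604., 224.]), array([597., -88.]), array([491., -85.])] [543.22677814  64.68498396  12.4115102 ]
((413.0900573730469, 219.37001037597656), (42.70924377441406, 41.71929931640625), 8.130102157592773) [ 480.  -229.6   25. ] [array([ 427., -156.]), array([ 553., -176.]), array([ 533., -304.]), array([ 408., -282.])]
[281 187   1   1   1] [281. 187.] [572.2 166.   86.6]
[276 194  10  10  80] [280.6625 198.225 ] [538.3 166.5  91.2]
[310 194  10  11  83] [314.54216867 198.93975904] [535.6  67.3  91.2]
[344 195  10  10  79] [348.70886076 199.70886076] [532.7 -32.4  91.4]
0.1
(array([ 2.2543, -1.5431, -0.017 ]), array([-1.300e-03,  1.000e-04,  4.267e-01]))
```

Emit:
send_rows --rows '[{"x": 0.15, "y": -0.1, "az": 0.05, "jaw": -1}, {"x": 0.3, "y": -0.25, "az": 0.1, "jaw": -1}, {"x": 0.45, "y": -0.35, "az": 0.2, "jaw": -1}, {"x": 0.6, "y": -0.5, "az": 0.25, "jaw": -1}, {"x": 0.75, "y": -0.65, "az": 0.35, "jaw": -1}, {"x": 0.9, "y": -0.75, "az": 0.4, "jaw": -1}, {"x": 1, "y": -0.85, "az": 0.454, "jaw": -1}, {"x": 1, "y": -0.95, "az": 0.454, "jaw": -1}, {"x": 1, "y": -1, "az": 0.454, "jaw": -1}, {"x": 1, "y": -1, "az": 0.454, "jaw": -1}]'

```text
schema error: expected keys x, y, z, ax, ay, az, jaw
```

Emit:
send_rows --rows '[{"x": 0.15, "y": -0.1, "z": 0, "ax": 0, "ay": 0, "az": 0.05, "jaw": -1}, {"x": 0.3, "y": -0.25, "z": 0, "ax": 0, "ay": 0, "az": 0.1, "jaw": -1}, {"x": 0.45, "y": -0.35, "z": 0, "ax": 0, "ay": 0, "az": 0.2, "jaw": -1}, {"x": 0.6, "y": -0.5, "z": 0, "ax": 0, "ay": 0, "az": 0.25, "jaw": -1}, {"x": 0.75, "y": -0.65, "z": 0, "ax": 0, "ay": 0, "az": 0.35, "jaw": -1}, {"x": 0.9, "y": -0.75, "z": 0, "ax": 0, "ay": 0, "az": 0.4, "jaw": -1}, {"x": 1, "y": -0.85, "z": 0, "ax": 0, "ay": 0, "az": 0.454, "jaw": -1}, {"x": 1, "y": -0.95, "z": 0, "ax": 0, "ay": 0, "az": 0.454, "jaw": -1}, {"x": 1, "y": -1, "z": 0, "ax": 0, "ay": 0, "az": 0.454, "jaw": -1}, {"x": 1, "y": -1, "z": 0, "ax": 0, "ay": 0, "az": 0.454, "jaw": -1}]'

```text
time: 1.35
tool_pos: [320.7, -206.6, 226.8]
tcp_rot: [3.141, -0.0, -0.028]
contact_force: [0.7, -1.0, -0.2]
grip_width: 0.8
finger_force: 0.0
```

Emit:
send_rows --rows '[{"x": 0.15, "y": -0.15, "z": 0, "ax": 0, "ay": 0, "az": 0, "jaw": -1}, {"x": 0.3, "y": -0.3, "z": 0, "ax": 0, "ay": 0, "az": 0, "jaw": -1}, {"x": 0.45, "y": -0.45, "z": 0, "ax": 0, "ay": 0, "az": 0, "jaw": -1}, {"x": 0.6, "y": -0.6, "z": 0, "ax": 0, "ay": 0, "az": 0, "jaw": -1}, {"x": 0.75, "y": -0.75, "z": 0, "ax": 0, "ay": 0, "az": 0, "jaw": -1}, {"x": 0.85, "y": -0.9, "z": 0, "ax": 0, "ay": 0, "az": 0, "jaw": -1}, {"x": 0.95, "y": -1, "z": 0.05, "ax": 0, "ay": 0, "az": 0, "jaw": -1}, {"x": 1, "y": -1, "z": 0.1, "ax": 0, "ay": 0, "az": 0, "jaw": -1}, {"x": 1, "y": -1, "z": 0.1, "ax": 0, "ay": 0, "az": 0, "jaw": -1}, {"x": 1, "y": -1, "z": 0.1, "ax": 0, "ay": 0, "az": 0, "jaw": -1}]'

```text
time: 2.6
tool_pos: [526.1, -13.5, 206.8]
tcp_rot: [3.141, 0.0, -0.03]
contact_force: [-0.3, -0.1, 0.6]
grip_width: 0.0
finger_force: 0.0
```

Run:
```python
from h import *
o=bot.get_obs();p,d=bot.capture("wrist");np.savez("w1.npz",p=p,d=d,pos=o["tool_pos"],rot=o["tcp_rot"]);cv2.imwrite("pics/w1.png",p[...,::-1])
print(o["tool_pos"],o["time"],(d>0).mean(),o["contact_force"])
P=cloud(cam("wrist",o),d)
k=((P[...,2]>84)&(P[...,2]<100)).astype(np.uint8)
n,l,s,ce=cv2.connectedComponentsWithStats(k)
for i in range(1,n):
    if s[i,4]>15: print(s[i],P[l==i].mean(0).round(1),np.median(P[l==i][:,2]))
```

```text
[526.13608356 -13.50945363 206.76535729] 2.6 0.995984375 [-0.29285258 -0.0875743   0.5603578 ]
[ 202  167   38   36 1025] [536.9  68.6  91. ] 91.24020590615879
[ 322  167   36   36 1001] [534.1 -30.1  91. ] 91.21954578189133
[  81  168   41   36 1121] [539.4 167.4  90.7] 91.15716646779077
```

View pics/w1.png

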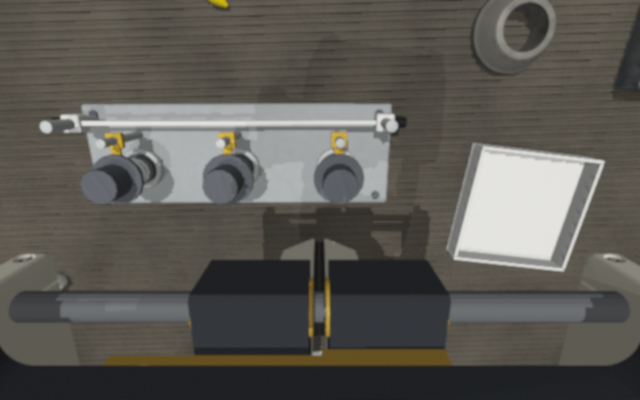

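The wrist view shows the bar along row 123, columns 80–375. The brass clips are at (115,140), (227,140) and (340,140), and the caps are below them. I'll read the heights from depth.

Run:
```python
from h import *
z=np.load("w1.npz");p,d=z["p"],z["d"].astype(float);P=cloud(cam("wrist",dict(tool_pos=z["pos"],tcp_rot=z["rot"])),d)
Z=P[...,2]
for a,b in((85,110),(140,210),(245,325),(345,372)):
    pk=Z[115:131,a:b]; print("bar rows med",np.round(np.median(pk,1),1), "max",np.median(pk.max(0)).round(2))
hsv=cv2.cvtColor(p,cv2.COLOR_RGB2HSV)
m=((hsv[...,1]>130)&(hsv[...,0]<30)&(hsv[...,2]>120));m[:125]=0;m[160:]=0
n,l,s,ce=cv2.connectedComponentsWithStats(m.astype(np.uint8))
for i in range(1,n):
    if s[i,4]>15: q=l==i;print(s[i],np.percentile(Z[q],[10,25,50,75,90]).round(1),P[q].mean(0).round(1))
print("plate",np.median(Z[190:200,150:190]), "flange",[np.median(Z[195:199,c]) for c in range(335,345,3)])
```

```text
bar rows med [12.9 14.3 13.8 15.4 15.9 16.5 45.9 46.  46.  45.8 13.2 12.6 12.2 12.5
 12.4 12.4] max 46.45
bar rows med [12.2 12.4 12.5 12.6 12.4 42.3 45.7 45.6 45.6 45.7 12.3 12.2 12.1 12.2
 12.2 12.3] max 46.47
bar rows med [12.6 12.4 12.1 12.5 12.3 45.  45.8 45.5 45.7 45.5 12.4 12.4 12.4 12.5
 12.4 12.3] max 46.33
bar rows med [12.3 12.3 12.4 12.4 12.3 45.6 45.6 45.3 45.4 45.5 12.2 12.3 12.8 12.4
 12.5 12.7] max 46.0
[106 133  18  22 194] [57.6 58.2 58.7 59.3 59.9] [570.  166.2  58.8]
[219 133  16  21 172] [57.4 58.1 58.7 59.2 59.7] [567.7  66.2  58.6]
[332 132  14  22 138] [58.  58.5 58.9 59.4 59.9] [565.7 -30.   61.3]
plate 12.280459909204353 flange [np.float64(90.66636808782087), np.float64(91.32087810658624), np.float64(91.60576514972306), np.float64(91.1187978412255)]
```

Emit:
send_rows --rows '[{"x": 0.02, "y": 0.04, "z": 0.1, "ax": 0, "ay": 0, "az": 0, "jaw": -1}, {"x": 0.041, "y": 0.086, "z": 0.2, "ax": 0, "ay": 0, "az": 0, "jaw": -1}, {"x": 0.041, "y": 0.086, "z": 0.3, "ax": 0, "ay": 0, "az": 0, "jaw": -1}, {"x": 0.041, "y": 0.086, "z": 0.4, "ax": 0, "ay": 0, "az": 0, "jaw": -1}, {"x": 0.041, "y": 0.086, "z": 0.47, "ax": 0, "ay": 0, "az": 0, "jaw": -1}, {"x": 0.041, "y": 0.086, "z": 0.52, "ax": 0, "ay": 0, "az": 0, "jaw": -1}, {"x": 0.041, "y": 0.086, "z": 0.54, "ax": 0, "ay": 0, "az": 0, "jaw": -1}, {"x": 0.041, "y": 0.086, "z": 0.555, "ax": 0, "ay": 0, "az": 0, "jaw": -1}, {"x": 0.041, "y": 0.086, "z": 0.56, "ax": 0, "ay": 0, "az": 0, "jaw": -1}, {"x": 0.041, "y": 0.086, "z": 0.56, "ax": 0, "ay": 0, "az": 0, "jaw": -1}]'

```text
time: 3.9
tool_pos: [534.3, -29.9, 94.9]
tcp_rot: [3.141, -0.0, -0.029]
contact_force: [0.6, 0.2, -0.8]
grip_width: 0.5
finger_force: 0.0
```

Emit:
send_rows --rows '[{"x": 0, "y": 0, "z": 0.01, "ax": 0, "ay": 0, "az": 0, "jaw": -1}, {"x": 0, "y": 0, "z": 0.02, "ax": 0, "ay": 0, "az": 0, "jaw": -1}, {"x": 0, "y": 0, "z": 0.03, "ax": 0, "ay": 0, "az": 0, "jaw": -1}, {"x": 0, "y": 0, "z": 0.04, "ax": 0, "ay": 0, "az": 0, "jaw": -1}, {"x": 0, "y": 0, "z": 0.05, "ax": 0, "ay": 0, "az": 0, "jaw": -1}, {"x": 0, "y": 0, "z": 0.06, "ax": 0, "ay": 0, "az": 0, "jaw": -1}, {"x": 0, "y": 0, "z": 0.07, "ax": 0, "ay": 0, "az": 0, "jaw": -1}, {"x": 0, "y": 0, "z": 0.07, "ax": 0, "ay": 0, "az": 0, "jaw": -1}, {"x": 0, "y": 0, "z": 0.07, "ax": 0, "ay": 0, "az": 0, "jaw": -1}, {"x": 0, "y": 0, "z": 0.07, "ax": 0, "ay": 0, "az": 0, "jaw": -1}]'

```text
time: 5.15
tool_pos: [534.8, -30.0, 81.9]
tcp_rot: [3.141, -0.002, -0.029]
contact_force: [-3.0, 1.0, 11.1]
grip_width: 0.6
finger_force: 5.1
```

Emit:
send_rows --rows '[{"x": 0, "y": 0, "z": 0.007, "ax": 0, "ay": 0, "az": 0, "jaw": -1}, {"x": 0, "y": 0, "z": 0.014, "ax": 0, "ay": 0, "az": 0, "jaw": -1}, {"x": 0, "y": 0, "z": 0.02, "ax": 0, "ay": 0, "az": 0, "jaw": -1}, {"x": 0, "y": 0, "z": 0.024, "ax": 0, "ay": 0, "az": 0, "jaw": -1}, {"x": 0, "y": 0, "z": 0.027, "ax": 0, "ay": 0, "az": 0, "jaw": -1}, {"x": 0, "y": 0, "z": 0.028, "ax": 0, "ay": 0, "az": 0, "jaw": -1}, {"x": 0, "y": 0, "z": 0.028, "ax": 0, "ay": 0, "az": 0, "jaw": -1}, {"x": 0, "y": 0, "z": 0.028, "ax": 0, "ay": 0, "az": 0, "jaw": -1}, {"x": 0, "y": 0, "z": 0.028, "ax": 0, "ay": 0, "az": 0, "jaw": -1}, {"x": 0, "y": 0, "z": 0.028, "ax": 0, "ay": 0, "az": 0, "jaw": -1}]'

```text
time: 6.4
tool_pos: [535.0, -30.1, 76.9]
tcp_rot: [3.141, -0.003, -0.029]
contact_force: [-2.6, 0.6, 13.8]
grip_width: 0.4
finger_force: 7.3
```

```bash
cat > clips.py <<'E'
from h import *
o=bot.get_obs();p,d=bot.capture("wrist");P=cloud(cam("wrist",o),d);Z=P[...,2]
print("pos",np.round(o["tool_pos"],2),"F",np.round(o["contact_force"],1))
hsv=cv2.cvtColor(p,cv2.COLOR_RGB2HSV)
m=((hsv[...,1]>120)&(hsv[...,0]<35)&(hsv[...,2]>90)&(P[...,0]>550)&(P[...,0]<590)&(Z>35)&(Z<70)&(P[...,1]>-60)&(P[...,1]<200))
n,l,s,ce=cv2.connectedComponentsWithStats(m.astype(np.uint8))
for i in range(1,n):
    if s[i,4]>20: q=l==i;print("clip",s[i],np.percentile(Z[q],[10,50,80,90]).round(1),P[q].mean(0).round(1))
for y in (110,20,190,-20):
    b=(abs(P[...,1]-y)<15)&(P[...,0]>572)&(P[...,0]<592)&(Z>25)&(Z<70)
    if b.sum()>20: print("bar",y,b.sum(),np.percentile(Z[b],[50,75,90]).round(1))
cv2.imwrite("pics/last.png",p[...,::-1])
E
python3 clips.py
```

```text
pos [535.03 -30.07  76.88] F [-2.6  0.6 13.8]
clip [310 172  24  23 327] [44.9 45.8 46.4 46.8] [569.1 -31.8  46. ]
clip [122 178  30  36 575] [57.5 58.7 59.3 59.7] [567.7  66.2  58.7]
bar 110 428 [45.6 46.2 46.5]
bar 20 479 [45.5 46.  46.4]
bar -20 566 [45.4 45.9 46.3]
```

Emit:
send_rows --rows '[{"x": 0, "y": 0, "z": -0.06, "ax": 0, "ay": 0, "az": 0, "jaw": -1}, {"x": 0, "y": 0, "z": -0.13, "ax": 0, "ay": 0, "az": 0, "jaw": -1}, {"x": 0, "y": -0.1, "z": -0.13, "ax": 0, "ay": 0, "az": 0, "jaw": -1}, {"x": 0, "y": -0.25, "z": -0.13, "ax": 0, "ay": 0, "az": 0, "jaw": -1}, {"x": -0.005, "y": -0.4, "z": -0.13, "ax": 0, "ay": 0, "az": 0, "jaw": -1}, {"x": -0.005, "y": -0.494, "z": -0.13, "ax": 0, "ay": 0, "az": 0, "jaw": -1}, {"x": -0.005, "y": -0.494, "z": -0.13, "ax": 0, "ay": 0, "az": 0, "jaw": -1}, {"x": -0.005, "y": -0.494, "z": -0.12, "ax": 0, "ay": 0, "az": 0, "jaw": -1}, {"x": -0.005, "y": -0.494, "z": -0.1, "ax": 0, "ay": 0, "az": 0, "jaw": -1}, {"x": -0.005, "y": -0.494, "z": -0.1, "ax": 0, "ay": 0, "az": 0, "jaw": -1}]'

```text
time: 7.7
tool_pos: [535.7, 68.1, 94.6]
tcp_rot: [3.141, 0.001, -0.03]
contact_force: [-0.1, -0.2, 0.5]
grip_width: 0.8
finger_force: 0.0
```

Emit:
send_rows --rows '[{"x": 0, "y": 0, "z": 0.015, "ax": 0, "ay": 0, "az": 0, "jaw": -1}, {"x": 0, "y": 0, "z": 0.03, "ax": 0, "ay": 0, "az": 0, "jaw": -1}, {"x": 0, "y": 0, "z": 0.045, "ax": 0, "ay": 0, "az": 0, "jaw": -1}, {"x": 0, "y": 0, "z": 0.06, "ax": 0, "ay": 0, "az": 0, "jaw": -1}, {"x": 0, "y": 0, "z": 0.07, "ax": 0, "ay": 0, "az": 0, "jaw": -1}, {"x": 0, "y": 0, "z": 0.08, "ax": 0, "ay": 0, "az": 0, "jaw": -1}, {"x": 0, "y": 0, "z": 0.088, "ax": 0, "ay": 0, "az": 0, "jaw": -1}, {"x": 0, "y": 0, "z": 0.094, "ax": 0, "ay": 0, "az": 0, "jaw": -1}, {"x": 0, "y": 0, "z": 0.094, "ax": 0, "ay": 0, "az": 0, "jaw": -1}, {"x": 0, "y": 0, "z": 0.094, "ax": 0, "ay": 0, "az": 0, "jaw": -1}]'

```text
time: 8.95
tool_pos: [536.4, 68.8, 76.8]
tcp_rot: [3.141, -0.001, -0.029]
contact_force: [0.2, -0.8, 6.5]
grip_width: 0.3
finger_force: 3.3
```

```bash
python3 clips.py
```

```text
pos [536.38  68.8   76.77] F [ 0.2 -0.8  6.5]
clip [308 169  24  24 302] [44.8 45.6 46.2 46.4] [571.8  67.8  45.7]
clip [479 170  29  37 542] [44.5 45.7 46.3 46.6] [564.2 -29.1  45.6]
clip [118 175  31  37 592] [57.2 58.7 59.3 59.6] [570.6 166.   58.6]
bar 110 429 [45.5 46.  46.4]
bar 20 431 [45.6 46.  46.3]
bar 190 869 [45.7 47.6 50. ]
bar -20 540 [45.4 45.9 46.4]
```

Emit:
send_rows --rows '[{"x": 0, "y": 0, "z": -0.06, "ax": 0, "ay": 0, "az": 0, "jaw": -1}, {"x": 0, "y": 0, "z": -0.13, "ax": 0, "ay": 0, "az": 0, "jaw": -1}, {"x": 0, "y": -0.1, "z": -0.13, "ax": 0, "ay": 0, "az": 0, "jaw": -1}, {"x": 0, "y": -0.25, "z": -0.13, "ax": 0, "ay": 0, "az": 0, "jaw": -1}, {"x": 0, "y": -0.4, "z": -0.13, "ax": 0, "ay": 0, "az": 0, "jaw": -1}, {"x": 0, "y": -0.495, "z": -0.13, "ax": 0, "ay": 0, "az": 0, "jaw": -1}, {"x": 0, "y": -0.495, "z": -0.13, "ax": 0, "ay": 0, "az": 0, "jaw": -1}, {"x": 0, "y": -0.495, "z": -0.12, "ax": 0, "ay": 0, "az": 0, "jaw": -1}, {"x": 0, "y": -0.495, "z": -0.1, "ax": 0, "ay": 0, "az": 0, "jaw": -1}, {"x": 0, "y": -0.495, "z": -0.1, "ax": 0, "ay": 0, "az": 0, "jaw": -1}]'

```text
time: 10.25
tool_pos: [538.6, 167.0, 95.8]
tcp_rot: [3.141, 0.001, -0.03]
contact_force: [-0.3, 0.3, -0.7]
grip_width: 0.6
finger_force: 0.0
```

Emit:
send_rows --rows '[{"x": 0, "y": 0, "z": 0.015, "ax": 0, "ay": 0, "az": 0, "jaw": -1}, {"x": 0, "y": 0, "z": 0.03, "ax": 0, "ay": 0, "az": 0, "jaw": -1}, {"x": 0, "y": 0, "z": 0.045, "ax": 0, "ay": 0, "az": 0, "jaw": -1}, {"x": 0, "y": 0, "z": 0.06, "ax": 0, "ay": 0, "az": 0, "jaw": -1}, {"x": 0, "y": 0, "z": 0.07, "ax": 0, "ay": 0, "az": 0, "jaw": -1}, {"x": 0, "y": 0, "z": 0.08, "ax": 0, "ay": 0, "az": 0, "jaw": -1}, {"x": 0, "y": 0, "z": 0.09, "ax": 0, "ay": 0, "az": 0, "jaw": -1}, {"x": 0, "y": 0, "z": 0.1, "ax": 0, "ay": 0, "az": 0, "jaw": -1}, {"x": 0, "y": 0, "z": 0.102, "ax": 0, "ay": 0, "az": 0, "jaw": -1}, {"x": 0, "y": 0, "z": 0.102, "ax": 0, "ay": 0, "az": 0, "jaw": -1}]'

```text
time: 11.5
tool_pos: [539.7, 167.9, 77.8]
tcp_rot: [-3.141, -0.003, -0.028]
contact_force: [-2.9, -1.3, 14.6]
grip_width: 0.5
finger_force: 6.8
```

```bash
python3 clips.py
```

```text
pos [539.73 167.9   77.76] F [-2.9 -1.3 14.6]
clip [307 171  23  23 293] [45.7 46.5 47.1 47.5] [574.6 168.1  46.6]
clip [477 171  28  36 525] [44.4 45.5 46.1 46.4] [566.9  70.9  45.4]
bar 110 430 [45.6 46.1 46.5]
bar 20 473 [45.4 45.9 46.3]
bar 190 564 [45.7 46.8 49.4]
bar -20 123 [45.3 45.8 46.1]
```

Emit:
send_rows --rows '[{"x": 0, "y": 0, "z": -0.06, "ax": 0, "ay": 0, "az": 0, "jaw": -1}, {"x": 0, "y": 0, "z": -0.15, "ax": 0, "ay": 0, "az": 0, "jaw": -1}, {"x": 0, "y": 0.05, "z": -0.2, "ax": 0, "ay": 0, "az": 0, "jaw": 0.3}, {"x": 0, "y": 0.2, "z": -0.2, "ax": 0, "ay": 0, "az": 0, "jaw": 0.3}, {"x": 0, "y": 0.35, "z": -0.2, "ax": 0, "ay": 0, "az": 0, "jaw": 0.3}, {"x": 0, "y": 0.45, "z": -0.2, "ax": 0, "ay": 0, "az": 0, "jaw": 0.3}, {"x": 0, "y": 0.495, "z": -0.2, "ax": 0, "ay": 0, "az": 0, "jaw": 0.3}, {"x": 0, "y": 0.495, "z": -0.2, "ax": 0, "ay": 0, "az": 0, "jaw": 0.3}, {"x": 0, "y": 0.495, "z": -0.2, "ax": 0, "ay": 0, "az": 0, "jaw": 0.3}, {"x": 0, "y": 0.495, "z": -0.2, "ax": 0, "ay": 0, "az": 0, "jaw": 0.3}]'

```text
time: 12.8
tool_pos: [536.0, 69.6, 115.9]
tcp_rot: [-3.142, -0.0, -0.028]
contact_force: [0.6, -0.8, 0.4]
grip_width: 59.5
finger_force: 0.0
```

Run:
```python
from h import *
o=bot.get_obs();p,d=bot.capture("wrist");P=cloud(cam("wrist",o),d);cv2.imwrite("pics/w2.png",p[...,::-1])
Q=P[(P[...,2]>89)&(P[...,2]<93)&(abs(P[...,1]-68)<20)&(abs(P[...,0]-536)<20)]
print(o["tool_pos"],o["grip_width"],len(Q),(Q.max(0)+Q.min(0))/2,Q.mean(0))
z=np.load("w1.npz");P=cloud(cam("wrist",dict(tool_pos=z["pos"],tcp_rot=z["rot"])),z["d"].astype(float))
b=(P[...,2]>21)&(P[...,2]<29)&(P[...,1]<-120)&(P[...,0]<560)&(P[...,0]>400);b[:140]=0
r=cv2.minAreaRect(P[b][:,:2].astype(np.float32));print(r)
print(np.round(delta(o,[480,-229,170],-.029)[0],3))
```

```text
[535.99263746  69.58218493 115.86668826] 59.472073999659735 1864 [536.1567868   69.66764277  91.04858602] [536.61628194  69.49130389  91.25826707]
((481.2869873046875, -227.75074768066406), (126.8024673461914, 125.09967041015625), 81.48915100097656)
[-0.239  1.5   -0.271]
```

View pics/w2.png

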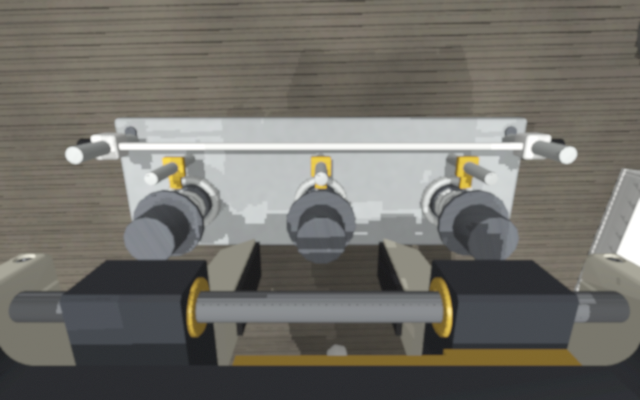

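The open fingers straddle cap 2 at about (320,235) and are well centred. Next I lower and grip.

Emit:
send_rows --rows '[{"x": 0, "y": 0, "z": 0.07, "ax": 0, "ay": 0, "az": 0, "jaw": 0.3}, {"x": 0, "y": 0, "z": 0.14, "ax": 0, "ay": 0, "az": 0, "jaw": 0.3}, {"x": 0, "y": 0, "z": 0.19, "ax": 0, "ay": 0, "az": 0, "jaw": 0.3}, {"x": 0, "y": 0, "z": 0.22, "ax": 0, "ay": 0, "az": 0, "jaw": 0.3}, {"x": 0, "y": 0, "z": 0.235, "ax": 0, "ay": 0, "az": 0, "jaw": 0.3}, {"x": 0, "y": 0, "z": 0.235, "ax": 0, "ay": 0, "az": 0, "jaw": 0.3}, {"x": 0, "y": 0, "z": 0.235, "ax": 0, "ay": 0, "az": 0, "jaw": -0.5}, {"x": 0, "y": 0, "z": 0.235, "ax": 0, "ay": 0, "az": 0, "jaw": -0.8}, {"x": 0, "y": 0, "z": 0.235, "ax": 0, "ay": 0, "az": 0, "jaw": -0.8}, {"x": 0, "y": 0, "z": 0.235, "ax": 0, "ay": 0, "az": 0, "jaw": -0.8}]'

```text
time: 14.1
tool_pos: [536.1, 68.8, 69.1]
tcp_rot: [3.141, -0.0, -0.029]
contact_force: [0.3, 0.1, 0.5]
grip_width: 29.3
finger_force: 30.0
```

Emit:
send_rows --rows '[{"x": 0, "y": 0, "z": -0.05, "ax": 0, "ay": 0, "az": 0, "jaw": -1}, {"x": 0, "y": 0, "z": -0.15, "ax": 0, "ay": 0, "az": 0, "jaw": -1}, {"x": 0, "y": 0, "z": -0.27, "ax": 0, "ay": 0, "az": 0, "jaw": -1}, {"x": 0, "y": 0, "z": -0.4, "ax": 0, "ay": 0, "az": 0, "jaw": -1}, {"x": 0, "y": 0, "z": -0.5, "ax": 0, "ay": 0, "az": 0, "jaw": -1}, {"x": 0, "y": 0, "z": -0.53, "ax": 0, "ay": 0, "az": 0, "jaw": -1}, {"x": 0, "y": 0.1, "z": -0.53, "ax": 0, "ay": 0, "az": 0, "jaw": -1}, {"x": 0, "y": 0.25, "z": -0.53, "ax": 0, "ay": 0, "az": 0, "jaw": -1}, {"x": 0, "y": 0.4, "z": -0.53, "ax": 0, "ay": 0, "az": 0, "jaw": -1}, {"x": 0, "y": 0.5, "z": -0.53, "ax": 0, "ay": 0, "az": 0, "jaw": -1}]'

```text
time: 15.35
tool_pos: [532.4, -33.1, 174.0]
tcp_rot: [3.142, 0.002, -0.03]
contact_force: [0.1, 0.4, -2.5]
grip_width: 29.5
finger_force: 30.0
```

Emit:
send_rows --rows '[{"x": -0.02, "y": 0.1, "z": 0, "ax": 0, "ay": 0, "az": 0, "jaw": -1}, {"x": -0.06, "y": 0.25, "z": 0, "ax": 0, "ay": 0, "az": 0, "jaw": -1}, {"x": -0.1, "y": 0.4, "z": 0, "ax": 0, "ay": 0, "az": 0, "jaw": -1}, {"x": -0.14, "y": 0.55, "z": 0, "ax": 0, "ay": 0, "az": 0, "jaw": -1}, {"x": -0.18, "y": 0.7, "z": 0, "ax": 0, "ay": 0, "az": 0, "jaw": -1}, {"x": -0.21, "y": 0.85, "z": 0, "ax": 0, "ay": 0, "az": 0, "jaw": -1}, {"x": -0.227, "y": 0.95, "z": 0, "ax": 0, "ay": 0, "az": 0, "jaw": -1}, {"x": -0.227, "y": 0.99, "z": 0.1, "ax": 0, "ay": 0, "az": 0, "jaw": -1}, {"x": -0.227, "y": 0.99, "z": 0.2, "ax": 0, "ay": 0, "az": 0, "jaw": -1}, {"x": -0.227, "y": 0.99, "z": 0.25, "ax": 0, "ay": 0, "az": 0, "jaw": -1}]'

```text
time: 16.6
tool_pos: [481.5, -227.6, 123.7]
tcp_rot: [-3.14, 0.002, -0.029]
contact_force: [0.2, 0.4, -0.6]
grip_width: 29.7
finger_force: 30.0
```

Run:
```python
from h import *
o=bot.get_obs();print(o["tool_pos"])
for n in ("scene","wrist"):
    p,d=bot.capture(n)
    if n=="scene": p=cv2.resize(p[130:260,260:460],None,fx=3,fy=3,interpolation=cv2.INTER_CUBIC)
    cv2.imwrite(f"pics/{n}3.png",p[...,::-1])
```

```text
[ 481.4975537  -227.55568765  123.66331564]
```

View pics/scene3.png

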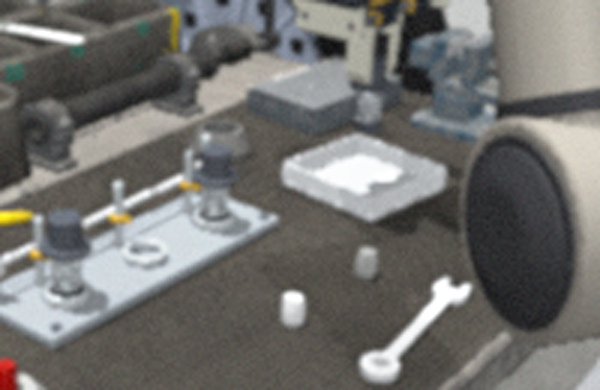

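Nest 2 is empty and the unit hangs over the tray, with its foot at (367,105) in the crop. Next I lower it to the tray floor and check the force.

Emit:
send_rows --rows '[{"x": 0, "y": 0, "z": 0.06, "ax": 0, "ay": 0, "az": 0, "jaw": -1}, {"x": 0, "y": 0, "z": 0.13, "ax": 0, "ay": 0, "az": 0, "jaw": -1}, {"x": 0, "y": 0, "z": 0.2, "ax": 0, "ay": 0, "az": 0, "jaw": -1}, {"x": 0, "y": 0, "z": 0.25, "ax": 0, "ay": 0, "az": 0, "jaw": -1}, {"x": 0, "y": 0, "z": 0.28, "ax": 0, "ay": 0, "az": 0, "jaw": -1}, {"x": 0, "y": 0, "z": 0.3, "ax": 0, "ay": 0, "az": 0, "jaw": -1}, {"x": 0, "y": 0, "z": 0.31, "ax": 0, "ay": 0, "az": 0, "jaw": -1}, {"x": 0, "y": 0, "z": 0.317, "ax": 0, "ay": 0, "az": 0, "jaw": -1}, {"x": 0, "y": 0, "z": 0.317, "ax": 0, "ay": 0, "az": 0, "jaw": -1}, {"x": 0, "y": 0, "z": 0.317, "ax": 0, "ay": 0, "az": 0, "jaw": -1}]'

```text
time: 17.95
tool_pos: [482.2, -227.8, 61.7]
tcp_rot: [3.141, -0.0, -0.029]
contact_force: [-0.1, 0.2, -1.8]
grip_width: 29.5
finger_force: 30.0
```

Emit:
send_rows --rows '[{"x": 0, "y": 0, "z": 0.004, "ax": 0, "ay": 0, "az": 0, "jaw": -1}, {"x": 0, "y": 0, "z": 0.008, "ax": 0, "ay": 0, "az": 0, "jaw": -1}, {"x": 0, "y": 0, "z": 0.008, "ax": 0, "ay": 0, "az": 0, "jaw": -1}, {"x": 0, "y": 0, "z": 0.008, "ax": 0, "ay": 0, "az": 0, "jaw": -0.25}, {"x": 0, "y": 0, "z": 0.008, "ax": 0, "ay": 0, "az": 0, "jaw": -0.1}, {"x": 0, "y": 0, "z": 0.008, "ax": 0, "ay": 0, "az": 0, "jaw": 0.3}, {"x": 0, "y": 0, "z": 0.008, "ax": 0, "ay": 0, "az": 0, "jaw": 0.3}, {"x": 0, "y": 0, "z": -0.05, "ax": 0, "ay": 0, "az": 0, "jaw": 0.3}, {"x": 0, "y": 0, "z": -0.15, "ax": 0, "ay": 0, "az": 0, "jaw": 0.3}, {"x": 0, "y": 0, "z": -0.25, "ax": 0, "ay": 0, "az": 0, "jaw": 0.3}]'

```text
time: 19.2
tool_pos: [482.2, -227.8, 112.8]
tcp_rot: [3.141, -0.0, -0.029]
contact_force: [0.5, 0.2, 0.7]
grip_width: 59.9
finger_force: 0.0
```

Emit:
send_rows --rows '[{"x": 0, "y": 0, "z": -0.1, "ax": 0, "ay": 0, "az": 0, "jaw": 0.3}, {"x": 0, "y": 0, "z": -0.2, "ax": 0, "ay": 0, "az": 0, "jaw": 0.3}, {"x": -0.1, "y": 0, "z": -0.3, "ax": 0, "ay": 0, "az": 0, "jaw": 0.3}, {"x": -0.2, "y": 0, "z": -0.4, "ax": 0, "ay": 0, "az": 0, "jaw": 0.3}, {"x": -0.2, "y": 0, "z": -0.4, "ax": 0, "ay": 0, "az": 0, "jaw": 0.3}, {"x": -0.2, "y": 0, "z": -0.4, "ax": 0, "ay": 0, "az": 0, "jaw": 0.3}, {"x": -0.2, "y": 0, "z": -0.4, "ax": 0, "ay": 0, "az": 0, "jaw": 0.3}, {"x": -0.2, "y": 0, "z": -0.4, "ax": 0, "ay": 0, "az": 0, "jaw": 0.3}, {"x": -0.2, "y": 0, "z": -0.4, "ax": 0, "ay": 0, "az": 0, "jaw": 0.3}, {"x": -0.2, "y": 0, "z": -0.4, "ax": 0, "ay": 0, "az": 0, "jaw": 0.3}]'

```text
time: 20.45
tool_pos: [442.2, -226.5, 191.3]
tcp_rot: [-3.141, 0.0, -0.029]
contact_force: [-0.0, -0.2, 0.9]
grip_width: 59.7
finger_force: 0.0
```

```bash
python3 clips.py
```

```text
pos [ 442.15 -226.52  191.34] F [-0.  -0.2  0.9]
clip [ 68  36  20  28 279] [44.2 45.8 46.5 46.9] [563.4 -34.1  45.9]
bar 20 185 [45.6 46.2 46.8]
bar -20 287 [45.6 46.3 46.9]
```

View pics/last.png

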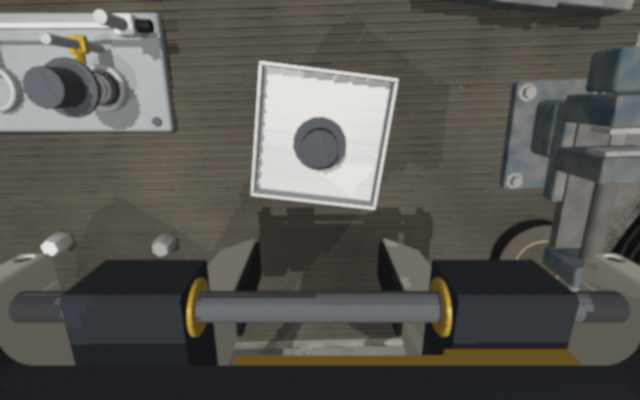

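The tired unit stands in the middle of the tray at (320,143), clear of the gripper, and unit 3 is still in its nest. The earlier crop showed the three clips in line along the bar. I'm handing in.

```bash
python3 -c "
from plant import bot
print(bot.close_job())"
```

```text
the job is handed in; nothing more can be done
None
```

The job is handed in, with no verdict returned: nest 2 held the tired spring (about 6.5 N at the mark, against 14 to 15 N for the other two), it now stands upright rather than on its side in the middle of the scrap tray, the two good springs are still in nests 1 and 3, and all three clips measured within about 1 mm of the mark when pressed.

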